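Show the tall test cassette to the inspection camera

ROBOT

A 6-joint arm with a two-finger parallel gripper is mounted at the origin on the work surface. World frame = base frame: x ahead of the robot, y to its left, z up, the work surface at z = 0. Lengths are in m, angles in degrees, forces in N, time in s.
With the tool pointing down it reaches from about 0.325 to 0.85 m from the base axis. Payload 4.4 kg.
Tool frame: the origin (TCP) lies at the very end of the fingers, on their centre line; the grasp point (between the pads) lies tcp_to_grasp behind it (tcp_to_grasp is the distance from the TCP to the grasp point, in m); z points along the fingers, y is the line along which they close (so a half turn about z gives the same grasp; the last joint's range is limited). The gripper opens to 94 mm and grips with 3 to 60 N. Pads are 16 mm wide; open, the fingers measure 119 mm over their backs; the gripper's body (75 mm by 177 mm) begins 78 mm behind the grasp point.
Start: joints at [54.918, 11.837, 88.321, -0, 79.842, -8.623], TCP at [0.256, 0.515, 0.205] pointing down, gripper open.
Joint ranges: [-156.59, 156.59], [-49.26, 127.26], [12.9, 141.05], [-63.56, 243.56], [4.71, 150.69], [-161.64, 161.64]. Speed limits (degrees/s): [159.86, 159.86, 180, 180, 180, 180].

INTERFACE

Orientations are given as a 3x3 rotation matrix whose columns are the frame's x, y, z axes.
In Python, from station import * gives the robot as it stands. The module is installed in compiled form; this text tells all that it offers.
- The arm moves only by the tool step_arm, never from a script. Its argument "moves" is a list of rows, each an object with "xyz": the shift along the world's x, y, z as a fraction of full scale, a list of three; "rot": the turn, a rotation vector about the world's x, y, z as a fraction of full scale, a list of three. In form: [{"xyz": [tx, ty, tz], "rot": [rx, ry, rz]}, ...]. A call has 1 to 5 rows; each row shifts and turns the commanded pose from where the row before left it; what a row does not reach is not made up. Full scale, the value 1, is 5 cm for a shift and 0.1 rad for a turn. A row lasts 1/8 s, in which the tool goes at most 62.5 mm and 10.7 degrees, less where a joint would pass 70% of its speed; a pose out of reach is approached as far as the arm can. A call with a number of a shift or a turn outside -1 to 1 is refused whole. A call with a gripper value outside its range is refused whole. "fingers" is the opening, from 0 (shut) to 1 (fully open), set as the call begins (left out, the last holds). The fingers move at their own pace and stop on an object; "grip_force" is the grip in N (left out, the last holds). Time passes only in rows, so rows that do not move let the fingers close. It gives the time, the measured TCP pose, the force, the opening and the grip force at its end, in the units of the state.
- get_obs(): the state, without advancing time (a new reading comes with each control period).
- grab_frame(name): name is "scene" or "top"; returns (picture, depth): 420x560x3 uint8, red, green, blue; 420x560 float32, m along the optical axis (not along the pixel's ray), 0 where there is no reading.
- camera_info(name): a dict with "fovy" (degrees; the focal length in pixels is half the picture's height over the tangent of half this angle, whatever the lens; pixels are square), "cx", "cy" (the principal point, pixels), "camera_from_world" (4x4, takes a point from world to camera coordinates). Camera axes: x right, y down, z forward; pixel columns grow to the right and rows downward; lengths in m; the calibration is good to about 2 mm. A picture is of the moment at which its call begins. camera_info takes no time and is no camera call.
- hand_in(): hands the job in; it is judged then, once.
Trained networks look in the newest picture that a camera, given by its name, has taken for a name from the list of things; names that differ only in an ending like _2 or _b are one class to them, and where a whole thing is asked for, a point or a joint stands for the part that bears it (a point fixed in the world has none). Each returns a list of dicts, best first, with "conf" (0 to 1); they miss things now and then, are a little off and sometimes report something else, mostly with a low value. They report only what shows in the picture. A call takes as long as a camera call.
- regions_of(label, camera): "pixels" (420x560 bool, what is visible of it) and "pixel" ([column, row] in pixels, amid what is visible of it).
- landmark_of(label, camera): "pixel" ([column, row] in pixels: a listed point, or the origin of a listed thing).
The state is a dict: "clock": time; "qpos": joint angles; "dq": joint speeds; "joint_efforts": joint torques, N m; "position": TCP position; "orientation": TCP orientation; "contact_force": force on the tool from outside, world axes, zero at the start; "ft_torque": the same for the moment, N m; "opening": finger opening in m; "finger_force": force on a finger pad.
Only numpy, scipy, OpenCV 4.12 (cv2) and the standard library are available. Lean on these libraries where they do the work, as an engineer would, in place of code of your own. Each camera call takes 0.05 s, during which the arm holds its last target. There are 200 camera calls.

TASK

Take the one tall test cassette out of the blue rack and show it to the inspection camera on its stand: hold it in the air, right way up, its windowed face square to the tilted lens and its long edges in line with the camera's own upright, with the middle of that face about 13 cm straight in front of the lens. Finish while still holding it there motionless, touching nothing else; leave the short cassettes standing in the rack and everything else where it is.

Things in the scene. Friction and masses are not known exactly. Their poses are not given: they have to be found in the camera images.
- cassette: the tall test cassette, a flat white plastic plate 8 mm thick (x), 26 mm wide (y), 100 mm tall (z), 15 to 31 g, upright in a rack slot, lowest 28 mm in the slot. Origin: centre of its lower end; z to its upper end; +x out of the face with two small grey windows, which looks away from the robot at the start. Grip it by its narrow edges (26 mm apart along y) near the upper end.
- cassette_face (a point): middle of the tall cassette's windowed face: 50 mm above its lower end, 4 mm out along its x; axes as the cassette's
- rack: blue block 180 x 70 x 36 mm fixed on the tray. Origin: centre of its underside, 3 mm above the table. Four upright slots in a row along its x at -60, -20, 20, 60 mm, 28 mm deep, about 10 (x) by 28 mm (y), each with a cassette standing broad faces across the row, narrow edges free; which slot has the tall one varies. The three short cassettes are 70 mm tall.
- tray: shallow steel tray 300 x 220 x 14 mm under the rack, fixed, wall and floor 3 mm. Origin: centre of its underside.
- camera: bench stand of the inspection camera, fixed: dark steel foot 130 x 110 x 16 mm, post 22 mm thick and 331 mm high standing 45 mm behind the foot's middle (+x). Origin: centre of the foot's underside; its -x is the side to which the camera looks.
- camera_head: head of the fixed inspection camera, grey box with a lens barrel 42 mm across. Origin: centre of the lens front, 255 mm above the table. It looks along its -x, 30 degrees below level; z is the camera's upright, leaning 30 degrees; y is level. Shown right, the cassette's axes are parallel to this head's and its face middle is at (-130, 0, 0) mm here, 190 mm above the table.
- short1: a short white cassette, 26 x 8 x 70 mm, upright in the rack; origin: centre of its lower end. To be left alone.
- short2: another like short1
- short3: another like short1
- vial: small amber vial with white cap, 23 mm across, 47 mm tall, upright in the tray beside the rack's +y side; origin: centre of its underside. To be left alone.
- gel1: clear pump bottle of gel, 62 mm across, about 175 mm tall, to the right of the camera; origin: centre of its underside. To be left alone.
- gel2: clear pump bottle of gel, 58 mm across, about 165 mm tall, to the right of the camera; origin: centre of its underside. To be left alone.
- jar: closed jar, 60 mm across, 70 mm tall, left of the tray; origin: centre of its underside. To be left alone.
- forceps: steel forceps 145 mm long, 25 mm wide, 6 mm thick, lying on the table near the robot, to its right; origin on the underside at the closed end. To be left alone.

How it is judged:
By the outcome, as a careful person would: the job done as asked, in the order asked, and still so for the second after the job is handed in, while the arm keeps its last pose, push and grip.
It also fails if it takes over 32 s, if anything falls off the work surface, if the arm or the gripper's body presses on something with over 40 N, if the wrist force passes 120 N, or if a joint passes its speed limit or range.

## Working session

There is one attempt and no reset: what is moved stays moved. The work goes in short steps, Python scripts to look and compute and a tool call to move; the robot and the scene stay as the last step left them, time stands still between calls to the robot, and variables do not carry over. Pictures are saved under pics/ and viewed, at most 10 in all, crops included, and the job is handed in when it is done.

Besides the shell and the picture viewer there is one more tool, called after "Emit:" by a JSON object that holds its "fn" and its "kwargs". step_arm: Moves the arm, as the interface text tells. Shift numbers are shares of 5 cm and turn numbers shares of 0.1 rad, none past 1 either way. Its arguments: {"type":"object","properties":{"moves":{"type":"array"},"fingers":{"type":"number"},"grip_force":{"type":"number"}},"required":["moves"]}

```bash
mkdir -p pics; cat > h.py <<'E'
from station import *
import numpy as np, cv2
def cam(n):
    i=camera_info(n); f=210/np.tan(np.radians(i['fovy'])/2); return f,i['cx'],i['cy'],np.array(i['camera_from_world'])
def world(n,u,v,d):
    f,cx,cy,T=cam(n); u,v,d=map(np.asarray,(u,v,d))
    p=np.stack([(u-cx)/f*d,(v-cy)/f*d,d,np.ones_like(d)],-1)
    return (p@np.linalg.inv(T).T)[...,:3]
def proj(n,p):
    f,cx,cy,T=cam(n); q=T[:3,:3]@np.asarray(p)+T[:3,3]; return np.array([f*q[0]/q[2]+cx,f*q[1]/q[2]+cy])
E
python3 - <<'E'
from h import *
np.set_printoptions(precision=4,suppress=True)
o=get_obs(); print({k:o[k] for k in('clock','position','orientation','opening','contact_force')}); print([k for k in o])
ims=[]
for n in('scene','top'):
    im,d=grab_frame(n); np.savez(f'{n}0.npz',im=im,d=d); cv2.imwrite(f'pics/{n}0.png',im[...,::-1])
    f,cx,cy,T=cam(n); print(n,f,'campos',np.linalg.inv(T)[:3,3])
    for l in('cassette','rack','tray','camera','camera_head','short1','vial','gel1','jar','forceps'):
        try:
            for r in regions_of(l,n)[:4]:
                if r['conf']<.3: continue
                m=r['pixels']&(d>0); p=world(n,*np.nonzero(m)[::-1],d[m]) if m.any() else np.zeros((1,3))
                print(n,l,round(r['conf'],2),r['pixel'],np.median(p,0),np.percentile(p,2,0),np.percentile(p,98,0))
            k=landmark_of(l,n); print('   lm',[(round(x['conf'],2),x['pixel']) for x in k[:3]])
        except Exception as e: print(l,e)
E
```

```text
{'clock': 0.0, 'position': array([0.2557, 0.5141, 0.2043]), 'orientation': array([[-0.8953,  0.4455, -0.0013],
       [ 0.4455,  0.8953, -0.0018],
       [ 0.0003, -0.0022, -1.    ]]), 'opening': 0.09404648249320073, 'contact_force': array([-0.1551,  0.2707,  0.0738])}
['clock', 'qpos', 'dq', 'joint_efforts', 'position', 'orientation', 'contact_force', 'ft_torque', 'finger_force', 'opening']
scene 449.5546445041607 campos [1.2366 0.4261 0.8806]
scene cassette 0.64 [327.8, 246.1] [0.5304 0.1051 0.079 ] [0.5249 0.0912 0.0409] [0.5338 0.1165 0.1124]
   lm [(0.75, [325.5, 262.4])]
scene rack 0.66 [322.8, 272.0] [0.5823 0.1181 0.0371] [0.4647 0.0608 0.0035] [0.639  0.1429 0.0414]
   lm [(0.56, [322.5, 266.2])]
scene tray 0.92 [338.1, 285.9] [0.5739 0.1513 0.0027] [ 0.3929  0.0118 -0.0012] [0.6932 0.2313 0.015 ]
   lm [(0.87, [333.6, 271.4]), (0.34, [166.8, 198.4])]
scene camera 0.82 [149.6, 234.4] [ 0.7548 -0.2583  0.0739] [ 0.5673 -0.4931 -0.0009] [ 0.7905 -0.2028  0.3245]
   lm [(0.93, [164.8, 253.4])]
scene camera_head 0.46 [165.4, 187.3] [ 0.5514 -0.4197  0.0596] [ 0.5166 -0.4841  0.0
[... 2110 characters left out ...]
0383] [0.4923 0.1143 0.0854]
   lm [(0.46, [248.4, 225.5]), (0.43, [240.9, 247.8]), (0.36, [246.0, 211.2])]
top vial 0.54 [213.6, 252.3] [0.4732 0.2005 0.049 ] [0.4648 0.1918 0.0136] [0.4843 0.2135 0.0542]
   lm [(0.63, [215.2, 255.2])]
top gel1 0.97 [416.4, 228.4] [ 0.5351 -0.4278  0.0944] [ 0.5144 -0.4642  0.0012] [ 0.5686 -0.4117  0.1679]
top gel1 0.58 [411.2, 274.2] [ 0.3942 -0.3918  0.1047] [ 0.3688 -0.4168  0.0077] [ 0.4253 -0.3754  0.1778]
   lm [(0.86, [410.9, 231.3]), (0.62, [405.0, 274.6])]
   lm [(0.88, [145.7, 263.2]), (0.4, [243.6, 228.8])]
top forceps 0.73 [325.1, 295.5] [ 0.3367 -0.1581  0.0045] [ 0.3087 -0.1773 -0.0039] [ 0.3646 -0.1416  0.0093]
   lm [(0.74, [326.7, 289.7])]
```

View pics/scene0.png

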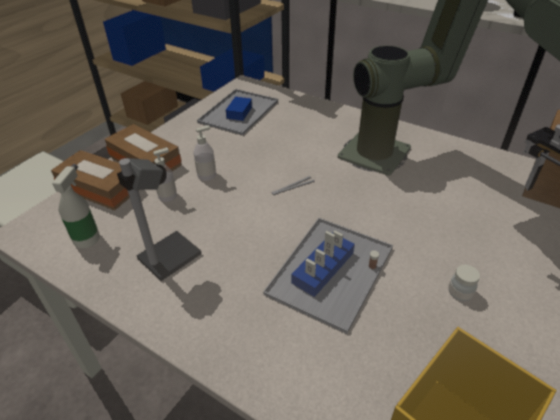

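View pics/top0.png

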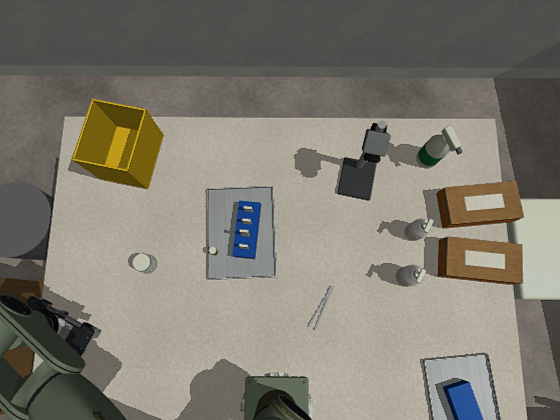

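```bash
python3 - <<'E'
from h import *
import station
np.set_printoptions(precision=4,suppress=True)
print('tcp',getattr(station,'tcp_to_grasp',None),[x for x in dir(station) if x[0]!='_'][:40])
def rect(p):
    r=cv2.minAreaRect((p[:,:2]*1000).astype(np.float32)); return r
allc={}
for n in('top','scene'):
    z=np.load(n+'0.npz'); im,d=z['im'].astype(int),z['d']; vv,uu=np.mgrid[:420,:560]
    P=world(n,uu,vv,d); R,G,B=im[...,0],im[...,1],im[...,2]
    inr=(d>0)&(abs(P[...,0]-.545)<.13)&(abs(P[...,1]-.1)<.07)
    blue=inr&(B>1.6*R)&(B>60)&(P[...,2]>.03)&(P[...,2]<.05)
    print(n,'rack',rect(P[blue]),blue.sum())
    w=inr&(P[...,2]>.06)
    k,lab=cv2.connectedComponents(w.astype(np.uint8))
    for i in range(1,k):
        m=lab==i
        if m.sum()>8:
            q=P[m]; zt=np.percentile(q[:,2],95); t=q[q[:,2]>zt-.006]
            print('  cass',m.sum(),zt,t.mean(0),'all',q.mean(0),rect(q[:, :]))
    # camera stand foot
    c=(d>0)&(abs(P[...,0]-.69)<.15)&(abs(P[...,1]+.25)<.13)
    foot=c&(abs(P[...,2]-.016)<.006)&(im.sum(2)<250)
    k,lab,st,_=cv2.connectedComponentsWithStats(foot.astype(np.uint8)); i=1+st[1:,4].argmax()
    print('  foot',st[i,4],rect(P[lab==i]),np.median(P[lab==i][:,2]))
    head=c&(P[...,2]>.22)
    q=P[head]; print('  head',head.sum(),q.min(0),q.max(0))
    post=c&(P[...,2]>.05)&(P[...,2]<.21); q=P[post]; print('  post',post.sum(),q.mean(0) if len(q) else 0)
    for l in('camera','camera_head','cassette_face'):
        print(l,[(round(x['conf'],2),x['pixel']) for x in landmark_of(l,n)[:2]])
    if n=='top': cr=im[100:220,300:440]
    else: cr=im[150:280,110:230]
    cv2.imwrite(f'pics/head_{n}.png',cv2.resize(cr[...,::-1].astype(np.uint8),None,fx=4,fy=4,interpolation=cv2.INTER_CUBIC))
a=cv2.imread('pics/head_top.png');b=cv2.imread('pics/head_scene.png')
h=max(a.shape[0],b.shape[0]);c=np.zeros((h,a.shape[1]+b.shape[1],3),np.uint8);c[:a.shape[0],:a.shape[1]]=a;c[:b.shape[0],a.shape[1]:]=b
cv2.imwrite('pics/heads.png',cv2.resize(c,(780,int(h*780/c.shape[1]))))
E
```

```text
tcp 0.0188 ['IKError', 'camera_info', 'get_obs', 'grab_frame', 'hand_in', 'landmark_of', 'regions_of', 'tcp_to_grasp']
top rack ((545.710205078125, 99.15798950195312), (70.9287338256836, 181.35545349121094), 84.49991607666016) 1022
  cass 34 0.08357149942445442 [0.6054 0.0952 0.0802] all [0.6039 0.0928 0.0756] ((604.8701171875, 92.81935119628906), (25.08377456665039, 9.717978477478027), 89.92630004882812)
  cass 32 0.08508442569163868 [0.5652 0.0967 0.0822] all [0.564  0.0961 0.0781] ((564.41552734375, 97.03404998779297), (24.521495819091797, 7.408703804016113), 87.28521728515625)
  cass 44 0.11511870920568937 [0.5246 0.0989 0.1124] all [0.5235 0.0995 0.0978] ((524.6282958984375, 100.45130920410156), (25.306621551513672, 7.069932460784912), 86.31278991699219)
  cass 29 0.08516063398031806 [0.4857 0.1065 0.0823] all [0.4849 0.1049 0.0789] ((485.55029296875, 104.76165771484375), (25.234464645385742, 8.003182411193848), 86.01194763183594)
  foot 1141 ((722.8349609375, -261.8322448730469), (108.057861328125, 130.27200317382812), 77.87530517578125) 0.016416249788013593
  head 865 [ 0.6852
[... 586 characters left out ...]
56 [0.5678 0.1016 0.0793] all [0.5693 0.1005 0.0728] ((567.9898681640625, 99.7358627319336), (26.47530174255371, 11.567349433898926), 82.36400604248047)
  cass 82 0.08179052059606097 [0.6084 0.0969 0.0795] all [0.6093 0.0975 0.0733] ((608.349853515625, 96.44182586669922), (25.223155975341797, 8.608715057373047), 80.48957061767578)
  foot 1413 ((727.6463012695312, -258.73931884765625), (111.22260284423828, 128.44638061523438), 77.8583755493164) 0.015123744701059372
  head 1420 [ 0.688  -0.2931  0.2201] [ 0.7909 -0.2261  0.3325]
  post 482 [ 0.7744 -0.2627  0.1336]
camera [(0.93, [164.8, 253.4])]
camera_head [(0.77, [159.4, 174.3]), (0.7, [312.9, 277.7])]
cassette_face [(0.62, [327.4, 245.0])]
```

View pics/heads.png

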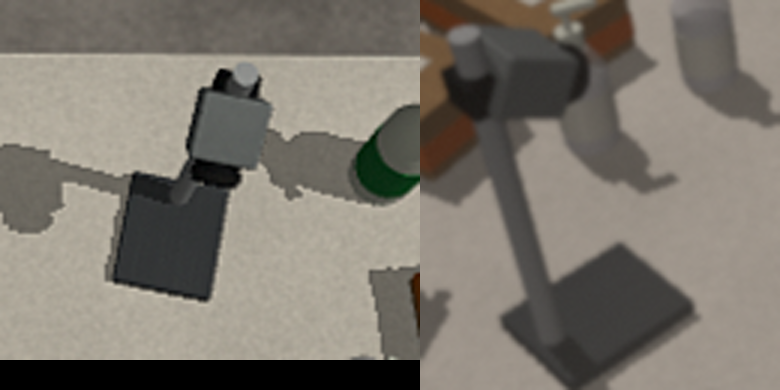

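Emit:
{"fn": "step_arm", "kwargs": {"moves": [{"xyz": [0.6,-0.9,0],"rot": [0,0,0.4]},{"xyz": [0.6,-0.9,0],"rot": [0,0,0.4]},{"xyz": [0.6,-0.9,0],"rot": [0,0,0.4]},{"xyz": [0.6,-0.9,0],"rot": [0,0,0.4]},{"xyz": [0.6,-0.9,0],"rot": [0,0,0.4]}], "fingers": 0.7}}

```text
clock: 3.02
position: [0.4071, 0.2883, 0.2057]
orientation: [[-0.966, 0.257, 0.001], [0.257, 0.966, 0.0], [-0.001, 0.001, -1.0]]
contact_force: [0.3, 0.1, -0.1]
opening: 0.066
finger_force: 0.0
```

Emit:
{"fn": "step_arm", "kwargs": {"moves": [{"xyz": [0.6,-0.9,0],"rot": [0,0,0.4]},{"xyz": [0.6,-0.9,0],"rot": [0,0,0.4]},{"xyz": [0.6,-0.9,0],"rot": [0,0,0.4]},{"xyz": [0.6,-0.9,-0.5],"rot": [0,0,0.4]},{"xyz": [0,0,0],"rot": [0,0,0]}]}}

```text
clock: 3.65
position: [0.5264, 0.1066, 0.1784]
orientation: [[-0.994, 0.107, -0.004], [0.107, 0.994, -0.001], [0.003, -0.001, -1.0]]
contact_force: [0.2, 0.5, 1.0]
opening: 0.0657
finger_force: 0.0
```

```bash
python3 - <<'E'
from h import *
np.set_printoptions(precision=4,suppress=True)
def ray(n,px,z):
    f,cx,cy,T=cam(n); C=np.linalg.inv(T)[:3,3]; p=world(n,px[0],px[1],1.0); return C+(p-C)*(z-C[2])/(p[2]-C[2])
print('lens',ray('top',[369.1,160.7],.255),ray('scene',[159.4,174.3],.255))
print('camfoot',ray('top',[357.4,176.6],0),ray('scene',[164.8,253.4],0))
# head top face normal / orientation from depth, and head side-plane
a=np.radians(-12.1); c,s=np.cos(a),np.sin(a)
for n in('top','scene'):
    z=np.load(n+'0.npz'); d=z['d']; vv,uu=np.mgrid[:420,:560]; P=world(n,uu,vv,d)
    m=(d>0)&(abs(P[...,0]-.73)<.1)&(abs(P[...,1]+.26)<.07)&(P[...,2]>.2); q=P[m]
    x=q[:,0]*c+q[:,1]*s; y=-q[:,0]*s+q[:,1]*c
    print(n,'cam-frame x,y range',np.percentile(x,[0,2,98,100]),np.percentile(y,[0,2,50,98,100]))
    if n=='top':
        t=m&(P[...,2]>.27); r=cv2.minAreaRect((P[t][:,:2]*1000).astype(np.float32)); print(r)
for C in([.7228,-.2618],[.7276,-.2587]): print('foot camframe',C[0]*c+C[1]*s,-C[0]*s+C[1]*c)
o=get_obs(); print(o['clock'],o['position'],o['orientation'],o['opening'],o['qpos'])
for n in('scene','top'):
    im,_=grab_frame(n)
    if n=='scene': cv2.imwrite('pics/near.png',cv2.resize(im[120:320,220:440,::-1],None,fx=3,fy=3,interpolation=cv2.INTER_CUBIC))
E
```

```text
lens [ 0.6964 -0.2522  0.255 ] [ 0.6983 -0.2579  0.255 ]
camfoot [ 0.7327 -0.2674  0.    ] [ 0.7243 -0.2787  0.    ]
top cam-frame x,y range [0.724  0.7279 0.8186 0.8273] [-0.1361 -0.1333 -0.102  -0.074  -0.0734]
((736.4956665039062, -265.0438232421875), (62.7274169921875, 103.33558654785156), 77.9602279663086)
scene cam-frame x,y range [0.7249 0.7347 0.8265 0.8283] [-0.1314 -0.1219 -0.0869 -0.0702 -0.0681]
foot camframe 0.7616198632973411 -0.10447135411652067
foot camframe 0.7656634052887806 -0.10043405698063065
3.65 [0.5264 0.1066 0.1784] [[-0.9943  0.107  -0.0035]
 [ 0.107   0.9943 -0.0008]
 [ 0.0034 -0.0012 -1.    ]] 0.06567366222857461 [  2.2373   8.7638  95.2317  -0.0387  76.2088 -81.6117]
```

View pics/near.png

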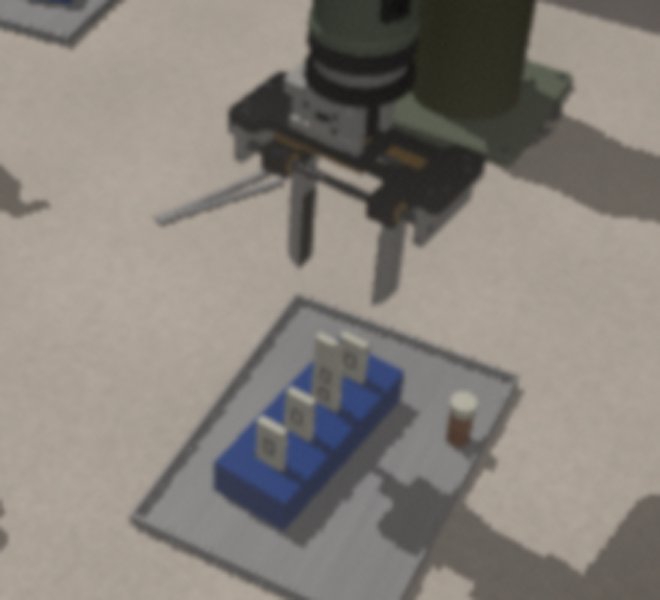

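Emit:
{"fn": "step_arm", "kwargs": {"moves": [{"xyz": [0.02,-0.09,-0.5],"rot": [0,0,0.12]},{"xyz": [0,0,-0.5],"rot": [0,0,0]},{"xyz": [0,0,-0.5],"rot": [0,0,0]},{"xyz": [0,0,-0.5],"rot": [0,0,0]},{"xyz": [0,0,0],"rot": [0,0,0]}]}}

```text
clock: 4.38
position: [0.5249, 0.1068, 0.0792]
orientation: [[-0.996, 0.088, -0.004], [0.088, 0.996, 0.0], [0.004, -0.0, -1.0]]
contact_force: [-0.9, 0.0, -0.3]
opening: 0.0655
finger_force: 0.0
```

```bash
python3 - <<'E'
from h import *
np.set_printoptions(precision=4,suppress=True)
o=get_obs(); print(o['position'],o['orientation'],o['contact_force'])
im,_=grab_frame('scene'); a=im[180:300,270:390]
print(proj('scene',o['position']),proj('scene',[.527,.102,.111]))
cv2.imwrite('pics/close.png',cv2.resize(a[...,::-1],None,fx=5,fy=5,interpolation=cv2.INTER_CUBIC))
E
```

```text
[0.5249 0.1068 0.0792] [[-0.9962  0.0875 -0.004 ]
 [ 0.0875  0.9962  0.0002]
 [ 0.004  -0.0002 -1.    ]] [-0.913   0.0312 -0.2916]
[330.9778 242.3401] [329.6299 232.9534]
```

View pics/close.png

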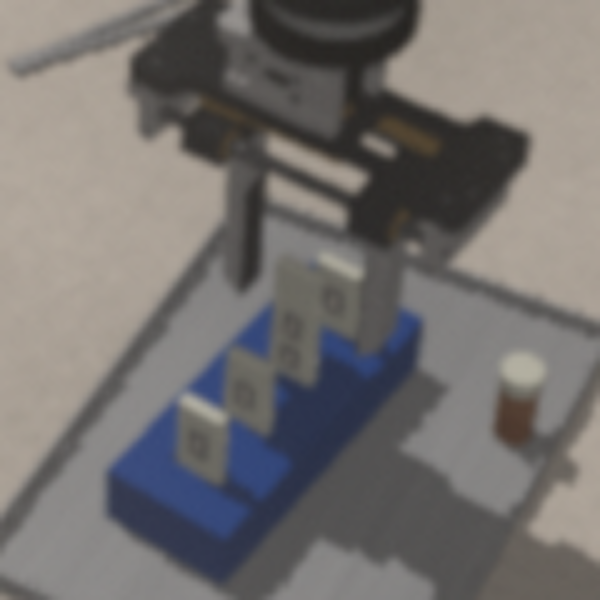

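Emit:
{"fn": "step_arm", "kwargs": {"moves": [{"xyz": [0.04,-0.1,0],"rot": [0,0,0]},{"xyz": [0,0,0],"rot": [0,0,0]}]}}

```text
clock: 4.68
position: [0.5306, 0.1002, 0.0821]
orientation: [[-0.996, 0.09, 0.003], [0.09, 0.996, 0.0], [-0.003, 0.0, -1.0]]
contact_force: [-0.2, 0.2, 0.5]
opening: 0.0659
finger_force: 0.0
```

Emit:
{"fn": "step_arm", "kwargs": {"moves": [{"xyz": [0,0,0],"rot": [0,0,0]},{"xyz": [0,0,0],"rot": [0,0,0]},{"xyz": [0,0,0],"rot": [0,0,0]},{"xyz": [0,0,0],"rot": [0,0,0]},{"xyz": [0,0,0],"rot": [0,0,0]}], "fingers": 0.1, "grip_force": 12}}

```text
clock: 5.3
position: [0.5291, 0.1006, 0.0803]
orientation: [[-0.996, 0.09, -0.0], [0.09, 0.996, 0.001], [0.0, 0.001, -1.0]]
contact_force: [-0.0, 0.9, -0.2]
opening: 0.0257
finger_force: 12.0
```

Emit:
{"fn": "step_arm", "kwargs": {"moves": [{"xyz": [0,0,0.3],"rot": [0,0,0]},{"xyz": [0,0,0.4],"rot": [0,0,0]},{"xyz": [0,0,0.5],"rot": [0,0,0]},{"xyz": [0,0,0.5],"rot": [0,0,0]},{"xyz": [0,0,0.4],"rot": [0,0,0]}]}}

```text
clock: 5.92
position: [0.5298, 0.1, 0.1879]
orientation: [[-0.996, 0.09, 0.002], [0.09, 0.996, -0.001], [-0.002, -0.0, -1.0]]
contact_force: [-0.1, -0.9, -0.7]
opening: 0.0258
finger_force: 12.0
```

```bash
python3 - <<'E'
from h import *
o=get_obs(); print(o['position'],o['opening'],o['finger_force'],o['qpos'])
im,_=grab_frame('scene'); a=im[130:290,240:400]
cv2.imwrite('pics/lift.png',cv2.resize(a[...,::-1],None,fx=3.5,fy=3.5,interpolation=cv2.INTER_CUBIC))
E
```

```text
[0.52976918 0.10002787 0.18790159] 0.02576551335873879 11.960915923118591 [ 1.51736506e+00  8.27508035e+00  9.46207744e+01 -4.05059464e-02
  7.69787168e+01 -8.33367560e+01]
```

View pics/lift.png

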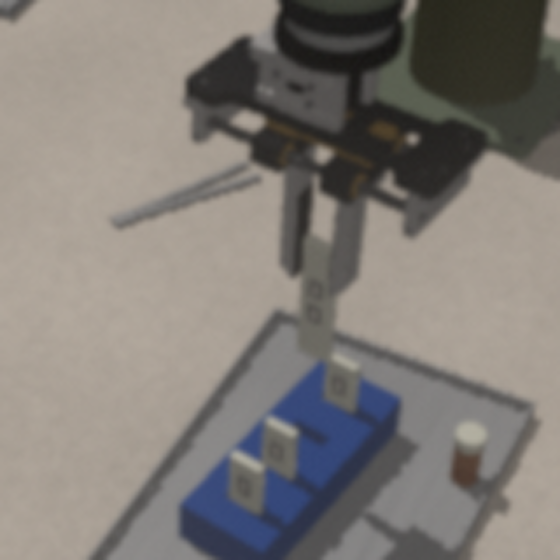

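Emit:
{"fn": "step_arm", "kwargs": {"moves": [{"xyz": [0.09,-0.4,0.04],"rot": [0,0,-0.3]},{"xyz": [0.09,-0.7,0.04],"rot": [0,0,-0.3]},{"xyz": [0.09,-0.8,0.04],"rot": [0,0,-0.3]},{"xyz": [0.09,-0.8,0.04],"rot": [0,0,-0.3]},{"xyz": [0.09,-0.8,0.04],"rot": [-0.1,-0.46,0]}]}}

```text
clock: 6.6
position: [0.5523, -0.0765, 0.1959]
orientation: [[-0.977, 0.208, 0.047], [0.208, 0.978, -0.011], [-0.049, -0.001, -0.999]]
contact_force: [0.0, -0.1, 0.3]
opening: 0.0262
finger_force: 12.0
```

Emit:
{"fn": "step_arm", "kwargs": {"moves": [{"xyz": [0.09,-0.8,0.04],"rot": [-0.2,-0.94,0]},{"xyz": [0.09,-0.8,0.04],"rot": [-0.2,-0.94,0]},{"xyz": [0.09,-0.7,0.04],"rot": [-0.2,-0.94,0]},{"xyz": [0.09,-0.5,0.04],"rot": [-0.2,-0.94,0]},{"xyz": [0.08,-0.24,0.04],"rot": [-0.2,-0.9,0]}]}}

```text
clock: 7.22
position: [0.5735, -0.2285, 0.2063]
orientation: [[-0.845, 0.21, 0.491], [0.18, 0.978, -0.107], [-0.503, -0.002, -0.864]]
contact_force: [-0.3, 0.4, 0.6]
opening: 0.0257
finger_force: 12.0
```

Emit:
{"fn": "step_arm", "kwargs": {"moves": [{"xyz": [0,0,0],"rot": [0,0,0]},{"xyz": [0,0,0],"rot": [0,0,0]},{"xyz": [0,0,0],"rot": [0,0,0]}]}}

```text
clock: 7.6
position: [0.5745, -0.2264, 0.2062]
orientation: [[-0.847, 0.207, 0.489], [0.179, 0.978, -0.105], [-0.5, -0.001, -0.866]]
contact_force: [-0.5, -0.2, -0.1]
opening: 0.0256
finger_force: 12.0
```

```bash
cat > chk.py <<'E'
from h import *
np.set_printoptions(precision=4,suppress=True)
p=[];A=[]
for _ in range(4):
    o=get_obs(); p.append(o['position']); A.append(o['orientation'])
    grab_frame('scene')
o=get_obs(); P=np.mean(p,0); R=np.linalg.svd(np.mean(A,0)); R=R[0]@R[2]
a,b=np.radians(-12.1),np.radians(-30)
Rz=np.array([[np.cos(a),-np.sin(a),0],[np.sin(a),np.cos(a),0],[0,0,1]]);Ry=np.array([[np.cos(b),0,np.sin(b)],[0,1,0],[-np.sin(b),0,np.cos(b)]])
H=Rz@Ry; Cc=R@np.diag([-1,1,-1.])
print('tcp',P,'std',np.std(p,0),'clock',o['clock'],o['opening'],o['finger_force'])
print('need rot (x0.1rad)',cv2.Rodrigues(H@Cc.T)[0].ravel()*10)
face=P+Cc@np.array([.003,0,-.019]); lens=np.array([.697,-.254,.255])
print('face',face,'in head',H.T@(face-lens),'need shift/5cm',(lens+H@[-.13,0,0]-face)/.05)
def ray(n,px,z):
    f,cx,cy,T=cam(n); C=np.linalg.inv(T)[:3,3]; p=world(n,px[0],px[1],1.0); return C+(p-C)*(z-C[2])/(p[2]-C[2])
for n in('scene','top'):
    im,d=grab_frame(n); np.savez(n+'1.npz',im=im,d=d)
    for l in('cassette_face','cassette'):
        for r in landmark_of(l,n)[:2]: print(n,l,round(r['conf'],2),r['pixel'])
    print('  predicted face',proj(n,face),'lower end',proj(n,P-Cc[:,2]*.069))
    if n=='scene': cv2.imwrite('pics/show.png',cv2.resize(im[100:280,110:310,::-1],None,fx=3.3,fy=3.3,interpolation=cv2.INTER_CUBIC))
    for r in regions_of('cassette',n)[:1]:
        m=r['pixels']&(d>0); q=world(n,*np.nonzero(m)[::-1],d[m]); q=q[np.linalg.norm(q-face,axis=1)<.07]
        if len(q)>20:
            c=np.median(q,0); u,s,vt=np.linalg.svd(q-c); h=(q-lens)@H
            print(n,r['conf'],len(q),'normal in head',vt[2]@H,'long',vt[0]@H,'head-frame med',np.median(h,0),np.percentile(h,2,0),np.percentile(h,98,0))
E
python3 chk.py
```

```text
tcp [ 0.5744 -0.2263  0.206 ] std [0.0001 0.     0.0002] clock 7.8 0.025786563273296054 11.960990577936172
need rot (x0.1rad) [ 0.013   0.0001 -0.0252]
face [ 0.5862 -0.2289  0.191 ] in head [-0.1303  0.0014  0.0014] need shift/5cm [ 0.0136 -0.0309 -0.0203]
scene cassette_face 0.83 [202.9, 173.4]
scene cassette 0.86 [198.3, 193.2]
  predicted face [204.1572 175.2521] lower end [199.348  193.0025]
scene 0.66 290 normal in head [-0.9997 -0.0188  0.0122] long [-0.0139  0.0906 -0.9958] head-frame med [-0.1333  0.0041 -0.0027] [-0.1387 -0.0108 -0.0464] [-0.1274  0.0169  0.049 ]
top cassette_face 0.6 [357.9, 205.9]
top cassette 0.51 [355.0, 203.4]
  predicted face [357.6488 205.2412] lower end [356.2536 201.672 ]
```

View pics/show.png

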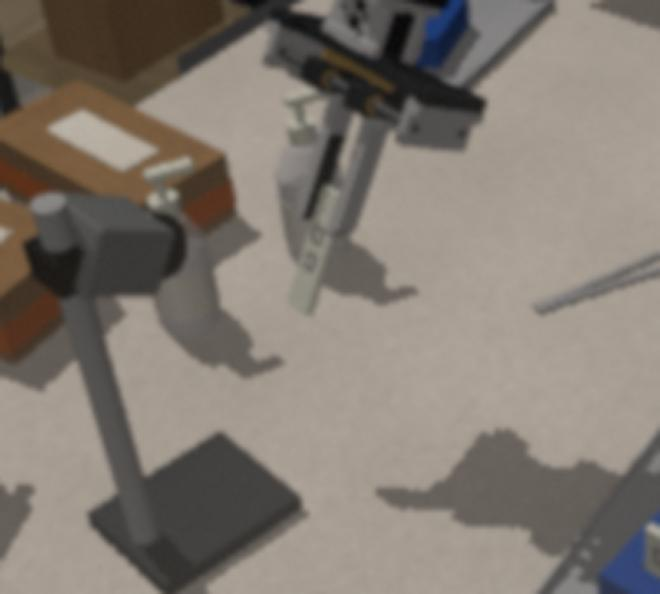

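Emit:
{"fn": "step_arm", "kwargs": {"moves": [{"xyz": [0.03,-0.04,-0.02],"rot": [0.01,0,-0.02]},{"xyz": [0,0,0],"rot": [0,0,0]},{"xyz": [0,0,0],"rot": [0,0,0]}]}}

```text
clock: 8.57
position: [0.5752, -0.2288, 0.2044]
orientation: [[-0.847, 0.21, 0.489], [0.182, 0.978, -0.105], [-0.5, 0.0, -0.866]]
contact_force: [1.2, -0.4, -1.1]
opening: 0.0262
finger_force: 12.0
```

```bash
cat >> chk.py <<'E'
tiles=[]
for n,(u,v) in (('scene',(204,175)),('top',(358,205))):
    im=np.load(n+'1.npz')['im'][v-28:v+28,u-28:u+28,::-1]; k=7
    a=cv2.resize(im,None,fx=k,fy=k,interpolation=cv2.INTER_CUBIC); b=a.copy()
    for x in(0,-.008):
        pts=[(proj(n,face+Cc@np.array([x,y,z]))-[u-28,v-28]+.5)*k for y,z in((-.013,-.05),(.013,-.05),(.013,.05),(-.013,.05))]
        cv2.polylines(b,[np.int32(pts)],True,(0,0,255) if x==0 else (255,0,0),1)
    tiles.append(np.hstack([a,b]))
cv2.imwrite('pics/ov.png',cv2.resize(np.vstack(tiles),(600,600)))
E
python3 chk.py
```

```text
tcp [ 0.5752 -0.2288  0.2044] std [0. 0. 0.] clock 8.775 0.025781572351077562 11.961029917001724
need rot (x0.1rad) [-0.0011 -0.0017  0.0078]
face [ 0.587  -0.2313  0.1895] in head [-0.13   -0.0009 -0.0006] need shift/5cm [-0.0018  0.018   0.0109]
scene cassette_face 0.57 [331.5, 272.5]
scene cassette_face 0.49 [204.1, 174.5]
scene cassette 0.83 [194.2, 193.3]
  predicted face [203.2887 175.5889] lower end [198.503  193.3073]
scene 0.71 299 normal in head [ 0.9992 -0.029  -0.0259] long [-0.0243  0.0536 -0.9983] head-frame med [-0.1321  0.0023 -0.0047] [-0.1383 -0.0121 -0.0471] [-0.1237  0.0159  0.0477]
top cassette_face 0.62 [356.0, 205.3]
top cassette 0.6 [357.9, 203.4]
  predicted face [358.4    205.1139] lower end [356.9799 201.5633]
```

View pics/ov.png

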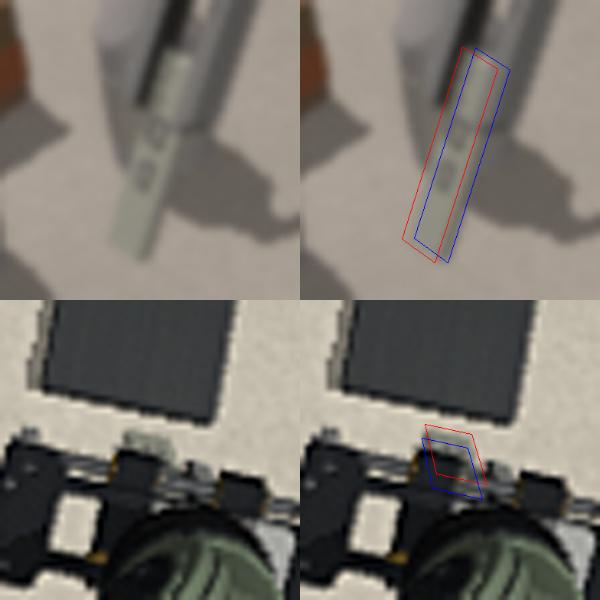

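Emit:
{"fn": "step_arm", "kwargs": {"moves": [{"xyz": [0.035,0.008,0.03],"rot": [0,0,0]},{"xyz": [0,0,0],"rot": [0,0,0]},{"xyz": [0,0,0],"rot": [0,0,0]},{"xyz": [0,0,0],"rot": [0,0,0]},{"xyz": [0,0,0],"rot": [0,0,0]}]}}

```text
clock: 9.8
position: [0.5769, -0.2283, 0.2059]
orientation: [[-0.847, 0.21, 0.489], [0.182, 0.978, -0.105], [-0.5, 0.0, -0.866]]
contact_force: [0.3, 0.5, -0.1]
opening: 0.0258
finger_force: 12.0
```

```bash
python3 chk.py
```

```text
tcp [ 0.5769 -0.2283  0.2059] std [0. 0. 0.] clock 10.0 0.025839702061182 11.960893124341965
need rot (x0.1rad) [-0.0011 -0.0015  0.0076]
face [ 0.5888 -0.2309  0.191 ] in head [-0.1279 -0.0001 -0.0001] need shift/5cm [-0.0367  0.0093 -0.0191]
scene cassette_face 0.82 [200.6, 172.7]
scene cassette 0.53 [196.5, 194.1]
scene cassette 0.46 [334.9, 252.5]
  predicted face [202.9   175.531] lower end [198.1107 193.2853]
scene 0.54 267 normal in head [ 0.9997  0.0227 -0.0041] long [-0.0062  0.0944 -0.9955] head-frame med [-0.13    0.0022 -0.0047] [-0.1345 -0.0112 -0.0461] [-0.1266  0.0152  0.0464]
top cassette_face 0.49 [356.7, 206.4]
top cassette 0.56 [358.3, 201.6]
  predicted face [358.323  204.3914] lower end [356.9045 200.8657]
```

Position estimates agree to within 2–3 mm, the angles to within a degree, and the arm is still.

```bash
python3 -c "
from station import *
print(hand_in())"
```

```text
the job is handed in; nothing more can be done
None
```

I took the tall cassette out of the rack and handed the job in at about 10 s with it held still in front of the lens. My measurements put its face middle about 13 cm from the lens (within 2–3 mm) and the gripper's pose within a degree of square; the verdict was not reported.

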